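Pass a block through the bridge height gauge

ROBOT

A 6-joint arm with a two-finger parallel gripper is mounted at the origin on a cart in front of the work surface, level with it; the furniture and walls round the work are solid. World frame = base frame: x ahead of the robot, y to its left, z up, the work surface at z = 0. Lengths are in m, angles in degrees, forces in N, time in s.
With the tool pointing down it reaches from about 0.3 to 0.75 m from the base axis. Payload 8.5 kg.
Tool frame: the origin (TCP) lies between the finger pads; the fingertips stand env.finger_overhang ahead of it and the grasp point (between the pads) lies 2 mm behind it (env.finger_overhang is the distance from the TCP to the fingertips, in m); z points along the fingers, y is the line along which they close (so a half turn about z gives the same grasp; the last joint's range is limited). The gripper opens to 85 mm and grips with 20 to 120 N. Pads are 22 mm wide; open, the fingers measure 114 mm over their backs; the gripper's body (76 mm by 85 mm) begins 54 mm behind the grasp point. The pads swing forward as they close: fully open they stand 13 mm farther back than shut.
Start: joints at [-88.024, 21.807, 74.336, -0, 83.858, -12.336], TCP at [0.136, -0.533, 0.248] pointing down, gripper open.
Joint ranges: [-178.18, 178.18], [-50.72, 133.34], [12.68, 142.11], [-81.47, 261.47], [9.98, 163.14], [-165.26, 165.26]. Speed limits (degrees/s): [136.94, 136.94, 180, 180, 180, 180].

INTERFACE

Orientations are given as a 3x3 rotation matrix whose columns are the frame's x, y, z axes.
In Python, from rig import env gives the robot as it stands. The module is installed in compiled form; this text tells all that it offers.
- The arm moves only by the tool jog_arm, never from a script. Its arguments are lists of equal length, an entry for each row: "hand": the finger opening in m, from 0 to 0.0854; "travel": the shift along the world's x, y, z in m, a list of three; "yaw": the turn about the world's z in rad. A call has exactly 5 rows; each row shifts and turns the commanded pose from where the row before left it; what a row does not reach is not made up. A row lasts 1/8 s, in which the tool goes at most 62.5 mm and 10.7 degrees, less where a joint would pass 70% of its speed; a pose out of reach is approached as far as the arm can. A call is refused whole if a number of a shift passes 0.0625 or a number of a turn 0.188, either way. A call with a gripper value outside its range is refused whole. The fingers move at their own pace and stop on an object; "grip_force" is the grip in N (left out, the last holds). Time passes only in rows, so rows that do not move let the fingers close, or fill a call up. It gives the time, the measured TCP pose, the force, the opening and the grip force at its end, in the units of the state.
- env.observe(): the state, without advancing time (a new reading comes with each control period).
- env.get_image(name): name is "scene" or "side" or "wrist"; returns the picture (420x560x3 uint8, red, green, blue); there is no depth.
- env.calibration(name): a dict with "fx", "fy", "cx", "cy" (pixels), "position" and "rotation" of the camera in the world; the wrist camera has in their place "hand_eye" (4x4, takes a point from camera to tool coordinates, whose origin is the TCP and whose axes are the flange's). Camera axes: x right, y down, z forward; pixel columns grow to the right and rows downward; lengths in m; the calibration is good to about 2 mm. The wrist camera is an equidistant fisheye: a pixel r from the principal point sees the ray r / f radians off the axis. A picture is of the moment at which its call begins: read the wrist's pose just before it. calibration takes no time and is no camera call.
- env.close_job(): hands the job in; it is judged then, once.
The state is a dict: "time_s": time; "q": joint angles; "qvel": joint speeds; "joint_efforts": joint torques, N m; "position": TCP position; "tool_rot": TCP orientation; "ft_force": force on the tool from outside, world axes, zero at the start; "wrist_torque": the same for the moment, N m; "grip_width": finger opening in m; "gripper_force": force on a finger pad.
Only numpy, scipy, OpenCV 4.12 (cv2) and the standard library are available. Lean on these libraries where they do the work, as an engineer would, in place of code of your own. Each camera call takes 0.05 s, during which the arm holds its last target. There are 200 camera calls.

TASK

Take the plug gauge that was left across the rails off the bridge height gauge and lay it on the rubber mat. Then set the lower of the two aluminium blocks flat between the rails on the side where the plug gauge lay (the flared mouth), push it under the bridge bar to check that it clears, and bring it out on the other side until the whole block is clear of the bar, left lying flat between the rails. Leave the taller block, the dies, the dropper bottle and the glue tube where they stand.

Things in the scene. Friction and masses are not known exactly. Their poses are not given: they have to be found in the camera images.
- bridge_gauge: Fixed steel bridge gauge. Origin: underside of the base plate, below the bar's middle. x runs along the lane from the flared mouth (infeed, x<0) to the exit (x>0), z up. Plate 300 x 108 x 10 mm. Two rails along x, tops at z = 22 mm, 8 mm thick, inner faces at y = +-27 mm, flared over the last 24 mm of the mouth. Bar: x -8 to 8 mm, y +-51, underside z = 55, top 69, bolt heads 73.
- bridge_bar (a point): Middle of the underside of the bridge bar, 55 mm above the gauge's origin and 45 mm above the base plate; axes as the gauge. Two posts, 20 mm (x) x 14 mm (y), hold the bar at y = +-43 mm.
- low_block_center (a point): Centre (half-way up) of the lower block: plain aluminium, loose, 100 mm (x) x 48 mm (y) x 42 mm high, standing flat on the bench, about 0.45 kg, alike end for end. It is 3 mm lower than the gap under the bar.
- tall_block_center (a point): Centre (half-way up) of the taller block: same plan (100 x 48 mm) and material but 56 mm high, too tall for the bridge; stays where it is.
- plug_center (a point): Centre (half-way up) of the plug gauge: loose steel double-ended gauge, 99 mm long (own x), 19 mm in diameter, about 0.11 kg, does not roll. At the start it lies across the tops of both rails on the infeed side, its underside 22 mm above the bench, its length roughly across the lane.
- mat: Black rubber mat, fixed on the bench, 90 mm (x) x 110 mm (y) x 3 mm thick, on the right; origin at the centre of its underside. Behind the gauge and mat a shelf with a large bin overhangs the bench from about x = 0.66 m, 0.3 m up: keep the wrist in front of it.
- big_die: Bystander: turned steel press die, 31 mm diameter, 45 mm high, at the front edge of the bench on the left; origin at the centre of its underside.
- small_die: Bystander: turned brass-coloured press die, 25 mm diameter, 38 mm high, at the front edge of the bench on the right; origin at the centre of its underside.
- dropper: Bystander: brown dropper bottle, 33 mm diameter, 102 mm high, standing behind the bridge gauge; origin at the centre of its underside.
- glue_tube: Bystander: white glue tube with a blue cap, lying, 38 x 136 x 27 mm; origin at the centre of its underside.
There are look-alikes about, which are no part of the job. Of the things shaped like the mat, the black one is meant.

How it is judged (in metres and radians):
On the way, in this order (a step that is already met when the one before it is completed fails the run):
1. the plug gauge lies on the rubber mat (x of plug_center in the frame of mat between -0.045 and 0.045 m and y of plug_center in the frame of mat between -0.055 and 0.055 m and z of plug_center in the frame of mat between 0.008 and 0.018 m), for 0.2 s.
2. the lower block lies flat between the rails on the infeed side, wholly before the bar (x of low_block_center in the frame of bridge_gauge between -0.13 and -0.056 m and y of low_block_center in the frame of bridge_gauge between -0.008 and 0.008 m and z of low_block_center in the frame of bridge_gauge between 0.026 and 0.036 m and angle between low_block_center's own z axis and vertical below 0.1 rad), for 0.2 s.
3. the lower block is under the bar, flat in the lane (x of low_block_center in the frame of bridge_gauge between -0.03 and 0.045 m and y of low_block_center in the frame of bridge_gauge between -0.008 and 0.008 m and z of low_block_center in the frame of bridge_gauge between 0.026 and 0.036 m and angle between low_block_center's own z axis and vertical below 0.1 rad), for 0.1 s.
At the end, for the whole second after the job is handed in: The lower block lies flat on the base plate between the rails, wholly past the bar on the exit side (its centre 57 to 125 mm past the bar, within 8 mm of the lane's middle); the plug gauge lies on the mat, its centre over the mat; both released and at rest (all of step 1 and x of low_block_center in the frame of bridge_gauge between 0.057 and 0.125 m and y of low_block_center in the frame of bridge_gauge between -0.008 and 0.008 m and z of low_block_center in the frame of bridge_gauge between 0.026 and 0.036 m and angle between low_block_center's own z axis and vertical below 0.1 rad and linear speed of each of low_block, plug_gauge below 0.02 m/s); the robot touches nothing.
It fails at once if the taller block, a die, the dropper bottle or the glue tube is moved more than 20 mm (distance of any of tall_block_center, big_die, small_die, dropper, glue_tube from where it was at the start of the episode above 0.02 m).
It also fails if it takes over 72 s, if anything falls off the work surface, if the arm or the gripper's body presses on something with over 40 N, if the wrist force passes 120 N, or if a joint passes its speed limit or range.

## Working session

There is one attempt and no reset: what is moved stays moved. The work goes in short steps, Python scripts to look and compute and a tool call to move; the robot and the scene stay as the last step left them, time stands still between calls to the robot, and variables do not carry over. Pictures are saved under pics/ and viewed, at most 10 in all, crops included, and the job is handed in when it is done.

Besides the shell and the picture viewer there is one more tool, called after ">>>" as name(argument=value, ...) on one line, values as JSON. jog_arm: Moves the arm, as the interface text tells. Its arguments: {"type":"object","properties":{"hand":{"type":"array"},"travel":{"type":"array"},"yaw":{"type":"array"},"grip_force":{"type":"number"}},"required":["hand","travel","yaw"]}

```bash
mkdir -p pics; python3 - <<'E'
from rig import env
import cv2
s=env.observe();print({k:s[k] for k in('time_s','position','tool_rot','grip_width')},env.finger_overhang)
for n in('scene','side','wrist'):
    cv2.imwrite(f'pics/{n}0.png',env.get_image(n)[:,:,::-1]);print(n,env.calibration(n))
E
```

```text
{'time_s': 0.0, 'position': array([ 0.1359507 , -0.53263778,  0.24769824]), 'tool_rot': array([[ 9.68967187e-01,  2.47189372e-01, -6.23399446e-05],
       [ 2.47189183e-01, -9.68966065e-01,  1.50738146e-03],
       [ 3.12203386e-04, -1.47601293e-03, -9.99998862e-01]]), 'grip_width': 0.08541723576187506} 0.017
scene {'fx': 471.6592251755292, 'fy': 471.6592251755292, 'cx': 277.13097339366334, 'cy': 201.443050274351, 'position': array([-0.49304954, -0.96038456,  1.57104679]), 'rotation': array([[ 0.63025803, -0.58463776,  0.51085566],
       [-0.77622318, -0.48796465,  0.39920931],
       [ 0.01588667, -0.64814288, -0.76135302]])}
side {'fx': 388.7739114469829, 'fy': 388.7739114469829, 'cx': 275.9508782803429, 'cy': 204.82829069264253, 'position': array([0.40335693, 0.77440179, 0.85067745]), 'rotation': array([[-9.96158865e-01, -5.35825382e-02,  6.92562454e-02],
       [-8.75603929e-02,  6.17065754e-01, -7.82024957e-01],
       [-8.32775228e-04, -7.85085197e-01, -6.19387229e-01]])}
wrist {'fx': 325.19226210127806, 'fy': 325.19226210127806, 'cx': 280.3018633906061, 'cy': 211.25376963265415, 'hand_eye': array([[ 1.75302685e-04, -9.59791807e-01, -2.80712764e-01,
         7.27359728e-02],
       [ 9.99999669e-01,  3.91126343e-04, -7.12818433e-04,
        -1.25760512e-03],
       [ 7.93951449e-04, -2.80712547e-01,  9.59791558e-01,
        -1.26610335e-01],
       [ 0.00000000e+00,  0.00000000e+00,  0.00000000e+00,
         1.00000000e+00]])}
```

View pics/scene0.png

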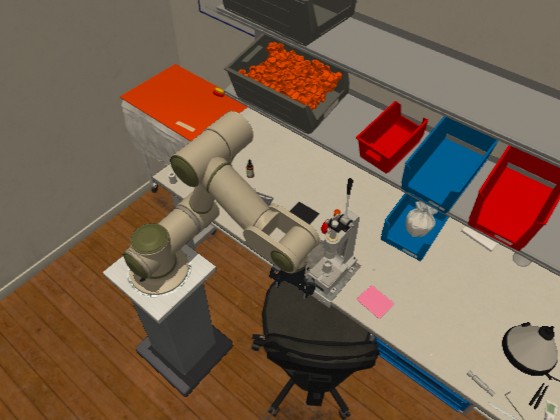

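View pics/side0.png

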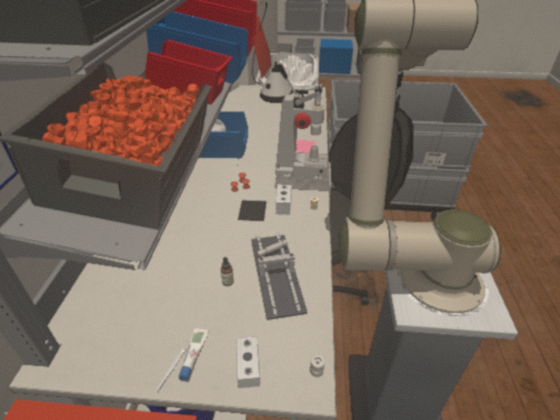

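The side view shows the gauge at about (278,275), with the plug near its top end (270,247). The black mat is at (252,210) and the blocks are at (284,198) and (248,362). The dropper is at (227,272), the tube at (194,352), and the dies at (318,363) and (314,203). In the scene view the arm hides much of this area.

```bash
cat > h.py <<'E'
import numpy as np, cv2
from rig import env
def plane(n,uv,z):
    c=env.calibration(n); o=np.array(c['position'])
    uv=np.atleast_2d(uv).astype(float)
    d=np.c_[(uv[:,0]-c['cx'])/c['fx'],(uv[:,1]-c['cy'])/c['fy'],np.ones(len(uv))]@np.array(c['rotation']).T
    return o+d*((z-o[2])/d[:,2])[:,None]
def wplane(uv,z,s):   # wrist fisheye; s = state at picture time
    c=env.calibration('wrist'); T=c['hand_eye']; uv=np.atleast_2d(uv).astype(float)
    a=(uv-[c['cx'],c['cy']]); r=np.hypot(*a.T)+1e-9; th=r/c['fx']
    d=np.c_[a/r[:,None]*np.sin(th)[:,None],np.cos(th)]
    R=s['tool_rot']; d=d@(R@T[:3,:3]).T; o=s['position']+R@T[:3,3]
    return o+d*((z-o[2])/d[:,2])[:,None]
E
python3 - <<'E'
from h import *
im=cv2.imread('pics/side0.png')
a=cv2.resize(im[180:325,220:340],None,fx=4,fy=4,interpolation=cv2.INTER_CUBIC)
b=cv2.resize(im[325:395,165:340],None,fx=2.4,fy=4,interpolation=cv2.INTER_CUBIC)
b=cv2.resize(im[320:390,220:290],None,fx=4,fy=4,interpolation=cv2.INTER_CUBIC)
o=np.zeros((580,770,3),np.uint8);o[:580,:480]=a;o[:280,485:765]=b
cv2.imwrite('pics/crop.png',o)
np.set_printoptions(precision=3,suppress=True)
P=dict(mat=(252,210),A=(284,198),B=(248,362),dr=(227,282),bd=(318,368),sd=(314,205),plug=(270,247),g=(278,275))
for k,v in P.items(): print(k,plane('side',v,0.03 if k in('A','B','plug') else 0.0))
E
```

```text
mat [[ 0.579 -0.264  0.   ]]
A [[ 0.471 -0.302  0.03 ]]
B [[0.508 0.313 0.03 ]]
dr [[0.605 0.063 0.   ]]
bd [[0.349 0.297 0.   ]]
sd [[ 0.365 -0.31   0.   ]]
plug [[ 0.495 -0.057  0.03 ]]
g [[0.464 0.024 0.   ]]
```

View pics/crop.png

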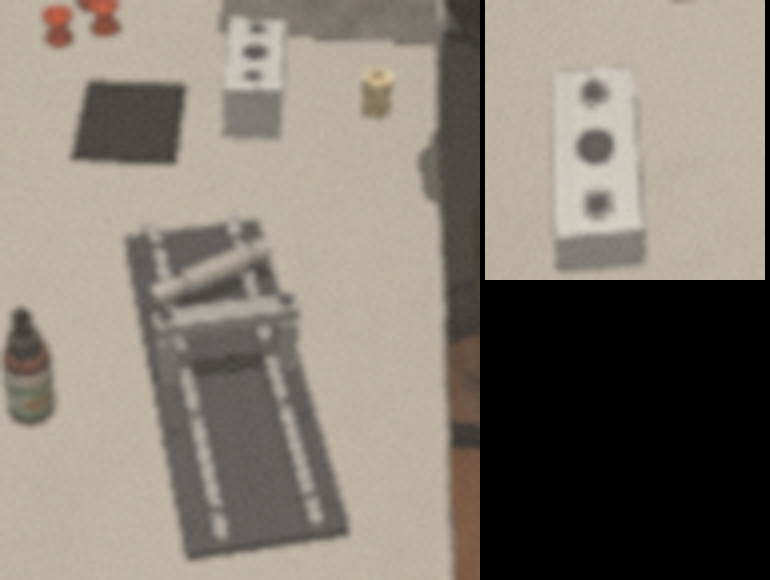

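The crop shows the plate corners at crop (125,237), (258,220), (348,532) and (188,557). The plug runs from (160,290) to (268,250), on the mouth side at -y. Next I work out the block heights and the gauge pose.

```bash
python3 - <<'E'
from h import *
np.set_printoptions(precision=4,suppress=True)
A=lambda p:np.array(p)/4+[220,180]
B=lambda p:(np.array(p)-[485,0])/4+[220,320]
print('plate',plane('side',A([(125,237),(258,220),(348,532),(188,557)]),.01))
print('plug',plane('side',A([(160,288),(268,248)]),.0315))
print('mat',plane('side',A([(90,80),(186,84),(178,163),(72,158)]),.003))
def h(b,t):
    p=plane('side',b,0)[0]; q=plane('side',t,0)[0]; o=np.array(env.calibration('side')['position'])
    f=(p[1]-o[1])/(q[1]-o[1]); return p,(o+(q-o)*f)[2]
print('A',h(A((252,137)),A((252,89)))); print('B',h(B((600,268)),B((600,234))))
for z in(.042,.056):
    print('Atop',z,plane('side',A([(230,18),(287,20),(283,88),(223,88)]),z)); print('Btop',plane('side',B([(555,70),(632,68),(645,232),(555,236)]),z))
E
```

```text
plate [[ 0.5593 -0.1065  0.01  ]
 [ 0.4567 -0.1351  0.01  ]
 [ 0.3781  0.155   0.01  ]
 [ 0.4789  0.1829  0.01  ]]
plug [[ 0.5221 -0.0321  0.0315]
 [ 0.4456 -0.0814  0.0315]]
mat [[ 0.6198 -0.3133  0.003 ]
 [ 0.5336 -0.3149  0.003 ]
 [ 0.5288 -0.2068  0.003 ]
 [ 0.6182 -0.2055  0.003 ]]
A (array([ 0.4698, -0.2498,  0.    ]), np.float64(0.05207736955589415))
B (array([0.5015, 0.355 , 0.    ]), np.float64(0.03733426807467066))
Atop 0.042 [[ 0.4986 -0.3647  0.042 ]
 [ 0.4473 -0.366   0.042 ]
 [ 0.4452 -0.2664  0.042 ]
 [ 0.4958 -0.262   0.042 ]]
Btop [[0.5396 0.2614 0.042 ]
 [0.4948 0.2562 0.042 ]
 [0.4753 0.3542 0.042 ]
 [0.5231 0.3606 0.042 ]]
Atop 0.056 [[ 0.4969 -0.345   0.056 ]
 [ 0.4466 -0.3463  0.056 ]
 [ 0.4444 -0.2484  0.056 ]
 [ 0.4942 -0.244   0.056 ]]
Btop [[0.5373 0.2703 0.056 ]
 [0.4932 0.2652 0.056 ]
 [0.4741 0.3614 0.056 ]
 [0.521  0.3677 0.056 ]]
```

Block B, on the left at about (0.508, 0.308), is the lower one. The gauge centre is about (0.468, 0.024) with its x axis at about 105°. I'm moving over the plug for a close look.

>>> jog_arm(hand=[0.06,0.06,0.06,0.06,0.06], travel=[[0.035,0.048,0],[0.035,0.048,0],[0.035,0.048,0],[0.035,0.048,0],[0.035,0.048,0]], yaw=[0.032,0.032,0.032,0.032,0.032])

```text
time_s: 0.78
position: [0.3117, -0.2912, 0.2483]
tool_rot: [[0.917, 0.399, 0.0], [0.399, -0.917, 0.0], [0.0, -0.0, -1.0]]
ft_force: [1.3, -1.3, -0.0]
grip_width: 0.0599
gripper_force: 0.0
```

>>> jog_arm(hand=[0.06,0.06,0.06,0.06,0.06], travel=[[0.035,0.048,-0.01],[0.035,0.048,-0.01],[0.035,0.048,-0.01],[0.035,0.048,-0.01],[0.033,0.044,-0.01]], yaw=[0.032,0.032,0.032,0.032,0.035])

```text
time_s: 1.4
position: [0.4848, -0.055, 0.1979]
tool_rot: [[0.839, 0.543, -0.0], [0.543, -0.839, -0.0], [-0.0, 0.0, -1.0]]
ft_force: [0.8, -2.2, 1.0]
grip_width: 0.0601
gripper_force: 0.0
```

```bash
python3 - <<'E'
from h import *
import pickle
s=env.observe(); im=env.get_image('wrist'); pickle.dump((s,im),open('w1.pkl','wb'))
cv2.imwrite('pics/w1.png',im[:,:,::-1]); cv2.imwrite('pics/scene1.png',env.get_image('scene')[:,:,::-1])
print(s['time_s'],s['position'],np.degrees(np.arctan2(s['tool_rot'][1,:2],s['tool_rot'][0,:2])),s['q'])
E
```

```text
1.4 [ 0.48484337 -0.05495107  0.19794051] [ 32.91529865 -57.08470133] [-2.03989129e+01  1.82950282e+01  8.88076988e+01 -2.69009091e-03
  7.28986899e+01  3.66865795e+01]
```

View pics/w1.png

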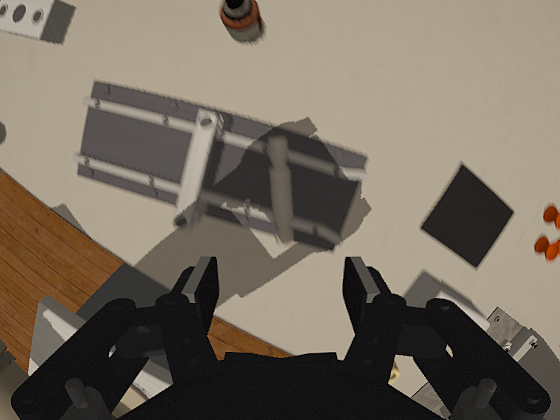

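The wrist view shows the plug from about (277,139) to (286,241), and the bar at (195,170). Plate corners are at (95,80), (366,157), (334,250) and (77,175), and the mat corners at (462,163), (514,212), (476,268) and (421,227). The low block is at top left.

```bash
python3 - <<'E'
from h import *
import pickle
np.set_printoptions(precision=4,suppress=True)
s,im=pickle.load(open('w1.pkl','rb'))
p=wplane([(277,139),(286,241)],.0315,s);print('plug',p,p.mean(0),np.linalg.norm(p[0]-p[1]),np.degrees(np.arctan2(*(p[0]-p[1])[1::-1])))
p=wplane([(95,80),(366,157),(334,250),(77,175)],.01,s);c=p.mean(0);d=(p[0]+p[3]-p[1]-p[2])/2;print('plate',p,c,np.linalg.norm(d),np.degrees(np.arctan2(d[1],d[0])))
p=wplane([(462,163),(514,212),(476,268),(421,227)],.003,s);print('mat',p,p.mean(0))
x=wplane([(206,113)],.073,s),wplane([(183,221)],.073,s);print('bolts',x,(x[0]+x[1])/2)
E
```

```text
plug [[ 0.5288 -0.0219  0.0315]
 [ 0.4516 -0.0819  0.0315]] [ 0.4902 -0.0519  0.0315] 0.09776062820612723 37.89565850607358
plate [[ 0.4834  0.1796  0.01  ]
 [ 0.5617 -0.1052  0.01  ]
 [ 0.4635 -0.1354  0.01  ]
 [ 0.3796  0.1511  0.01  ]] [0.4721 0.0225 0.01  ] 0.296931821008588 105.85711718704438
mat [[ 0.623  -0.2042  0.003 ]
 [ 0.6253 -0.312   0.003 ]
 [ 0.5385 -0.3137  0.003 ]
 [ 0.5369 -0.2074  0.003 ]] [ 0.5809 -0.2593  0.003 ]
bolts (array([[0.5193, 0.037 , 0.073 ]]), array([[0.4324, 0.0094, 0.073 ]])) [[0.4759 0.0232 0.073 ]]
```

>>> jog_arm(hand=[0.045,0.045,0.045,0.045,0.045], travel=[[0.004,0.002,-0.04],[0,0,-0.04],[0,0,-0.04],[0,0,-0.04],[0,0,0]], yaw=[0.04,0.035,0,0,0])

```text
time_s: 2.12
position: [0.4865, -0.0549, 0.0366]
tool_rot: [[0.798, 0.603, -0.005], [0.603, -0.798, 0.002], [-0.003, -0.005, -1.0]]
ft_force: [-0.5, 0.1, 0.7]
grip_width: 0.0452
gripper_force: 0.0
```

>>> jog_arm(hand=[0.0,0.0,0.0,0.0,0.0], travel=[[0,0,0],[0,0,0],[0,0,0],[0,0,0],[0,0,0]], yaw=[0,0,0,0,0], grip_force=40)

```text
time_s: 2.75
position: [0.4887, -0.0553, 0.04]
tool_rot: [[0.797, 0.603, 0.003], [0.604, -0.797, -0.001], [0.002, 0.003, -1.0]]
ft_force: [-1.1, -0.7, 8.4]
grip_width: 0.0177
gripper_force: 40.1
```

>>> jog_arm(hand=[0.0,0.0,0.0,0.0,0.0], travel=[[0,0,0.03],[0,0,0.05],[0.02,-0.045,0],[0.02,-0.045,0],[0.02,-0.045,0]], yaw=[0,0,0,0,0])

```text
time_s: 3.38
position: [0.5485, -0.1913, 0.1195]
tool_rot: [[0.797, 0.604, 0.001], [0.604, -0.797, -0.001], [0.001, 0.001, -1.0]]
ft_force: [0.3, 1.1, -1.7]
grip_width: 0.0179
gripper_force: 39.4
```

>>> jog_arm(hand=[0.0,0.0,0.0,0.0,0.0], travel=[[0.02,-0.045,0],[0.01,-0.025,-0.02],[0,0,-0.03],[0,0,-0.02],[0,0,-0.01]], yaw=[0,0,0,0,0])

```text
time_s: 4.0
position: [0.5777, -0.2598, 0.038]
tool_rot: [[0.797, 0.603, -0.001], [0.603, -0.797, 0.0], [-0.0, -0.001, -1.0]]
ft_force: [0.6, -0.5, -0.6]
grip_width: 0.018
gripper_force: 39.4
```

```bash
python3 - <<'E'
from h import *
cv2.imwrite('pics/w2.png',env.get_image('wrist')[:,:,::-1]);s=env.observe();print(s['position'],s['grip_width'],s['ft_force'])
E
```

```text
[ 0.57753229 -0.25962176  0.03723025] 0.017994985990415806 [-0.31654009 -0.23429854 -2.27209726]
```

View pics/w2.png

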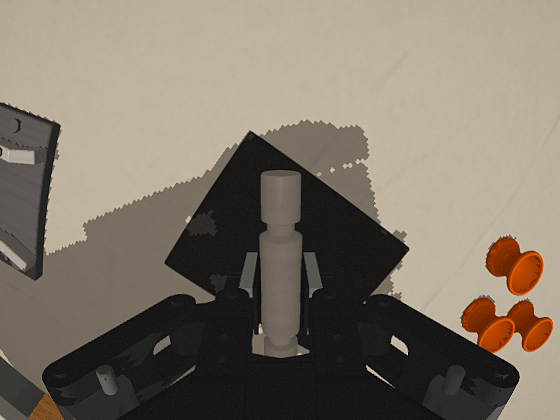

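The plug is held over the black mat at about (280,250), so I'm lowering and releasing it.

>>> jog_arm(hand=[0.0,0.0,0.0,0.0,0.04], travel=[[0,0,-0.008],[0,0,-0.006],[0,0,-0.002],[0,0,0],[0,0,0]], yaw=[0,0,0,0,0])

```text
time_s: 4.68
position: [0.5782, -0.26, 0.0227]
tool_rot: [[0.797, 0.603, 0.001], [0.603, -0.797, -0.0], [0.0, 0.001, -1.0]]
ft_force: [-0.2, 0.2, 1.9]
grip_width: 0.035
gripper_force: 0.0
```

>>> jog_arm(hand=[0.04,0.04,0.04,0.04,0.04], travel=[[0,0,0],[0,0,0],[0,0,0.02],[0,0,0.05],[0,0,0.05]], yaw=[0,0,0,0,0])

```text
time_s: 5.3
position: [0.5778, -0.2598, 0.1436]
tool_rot: [[0.797, 0.603, -0.0], [0.603, -0.797, 0.0], [-0.0, -0.001, -1.0]]
ft_force: [0.6, -0.0, 1.4]
grip_width: 0.0401
gripper_force: 0.0
```

>>> jog_arm(hand=[0.075,0.075,0.075,0.075,0.075], travel=[[-0.02,0.056,0.02],[-0.02,0.056,0.02],[-0.02,0.056,0.01],[-0.02,0.056,0],[-0.02,0.056,0]], yaw=[0.11,0.11,0.11,0.11,0.11])

```text
time_s: 5.92
position: [0.4772, 0.0213, 0.1926]
tool_rot: [[0.361, 0.932, 0.001], [0.932, -0.361, -0.0], [0.0, 0.001, -1.0]]
ft_force: [1.0, 0.8, 0.2]
grip_width: 0.0751
gripper_force: 0.0
```

>>> jog_arm(hand=[0.075,0.075,0.075,0.075,0.075], travel=[[0.006,0.056,0],[0.006,0.056,0],[0.006,0.056,0],[0.006,0.056,0],[0.006,0.056,0]], yaw=[0.11,0.11,0.11,0.11,0.11])

```text
time_s: 6.55
position: [0.508, 0.3016, 0.1924]
tool_rot: [[-0.18, 0.984, 0.0], [0.984, 0.18, 0.0], [-0.0, 0.0, -1.0]]
ft_force: [-0.2, -1.0, -0.4]
grip_width: 0.0752
gripper_force: 0.0
```

```bash
python3 - <<'E'
from h import *
import pickle
s=env.observe(); im=env.get_image('wrist'); pickle.dump((s,im),open('w3.pkl','wb'))
cv2.imwrite('pics/w3.png',im[:,:,::-1])
print(s['time_s'],s['position'],np.degrees(np.arctan2(s['tool_rot'][1,:2],s['tool_rot'][0,:2])))
E
```

```text
6.55 [0.50803885 0.30157574 0.19239135] [100.35396088  10.35396226]
```

View pics/w3.png

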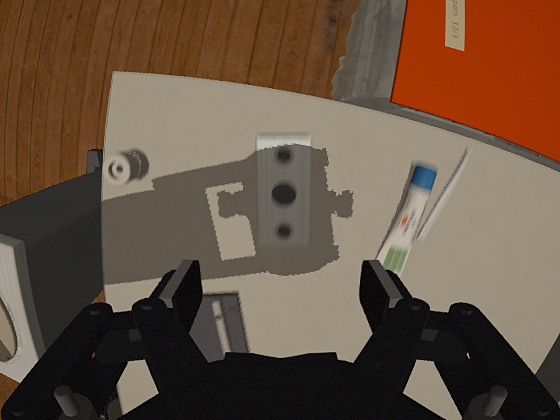

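The low block's holes are at (284,155), (284,194) and (284,231). Its left edge runs from (258,135) to (258,245), and its far top edge is at row 136.

```bash
python3 - <<'E'
from h import *
import pickle
np.set_printoptions(precision=4,suppress=True)
s,im=pickle.load(open('w3.pkl','rb'))
p=wplane([(284.5,155),(284,194),(284,231),(258,136),(310,136),(258,245),(310,246)],.042,s);print(p,p[3:].mean(0))
for a,b in((0,2),(5,3),(6,4)):
  d=p[a]-p[b];print(np.linalg.norm(d),np.degrees(np.arctan2(d[1],d[0])))
x=s['tool_rot'][:2,:2];print((p[1,:2]-s['position'][:2])@x)
E
```

```text
[[0.5054 0.3437 0.042 ]
 [0.5112 0.3099 0.042 ]
 [0.5175 0.2761 0.042 ]
 [0.4804 0.3557 0.042 ]
 [0.5237 0.3637 0.042 ]
 [0.4965 0.2584 0.042 ]
 [0.5438 0.2659 0.042 ]] [0.5111 0.3109 0.042 ]
0.06857993032358047 100.16725122965829
0.09871587307055969 -80.58422000136828
0.09985199861300081 -78.36643362499706
[0.0076 0.0046]
```

>>> jog_arm(hand=[0.07,0.07,0.07,0.07,0.07], travel=[[0.003,0.0085,-0.04],[0,0,-0.04],[0,0,-0.04],[0,0,-0.037],[0,0,0]], yaw=[0,0,0,0,0])

```text
time_s: 7.22
position: [0.5099, 0.3076, 0.0332]
tool_rot: [[-0.176, 0.984, -0.005], [0.984, 0.176, -0.002], [-0.001, -0.005, -1.0]]
ft_force: [0.4, -0.0, 0.4]
grip_width: 0.0702
gripper_force: 0.0
```

>>> jog_arm(hand=[0.03,0.03,0.03,0.03,0.03], travel=[[0,0,0],[0,0,0],[0,0,0],[0,0,0],[0,0,0]], yaw=[0,0,0,0,0], grip_force=70)

```text
time_s: 7.85
position: [0.5118, 0.3085, 0.0373]
tool_rot: [[-0.176, 0.984, 0.003], [0.984, 0.176, 0.001], [0.001, 0.003, -1.0]]
ft_force: [-1.8, -1.0, 6.6]
grip_width: 0.0466
gripper_force: 75.0
```

>>> jog_arm(hand=[0.03,0.03,0.03,0.03,0.03], travel=[[0,0,0.03],[0,0,0.05],[-0.015,-0.04,0.04],[-0.015,-0.045,0],[0,-0.05,0]], yaw=[0,0,0,0.046,0.046])

```text
time_s: 8.48
position: [0.4801, 0.1723, 0.1565]
tool_rot: [[-0.269, 0.963, 0.002], [0.963, 0.269, 0.0], [-0.0, 0.002, -1.0]]
ft_force: [1.0, 0.3, -3.4]
grip_width: 0.0462
gripper_force: 73.7
```

>>> jog_arm(hand=[0.03,0.03,0.03,0.03,0.03], travel=[[0,-0.055,0],[0,-0.055,0],[0,-0.055,0],[0.006,-0.05,0],[0.01,-0.03,0]], yaw=[0,0,0,0,0])

```text
time_s: 9.1
position: [0.497, -0.0741, 0.1561]
tool_rot: [[-0.264, 0.965, 0.001], [0.965, 0.264, -0.001], [-0.001, 0.001, -1.0]]
ft_force: [0.6, 0.9, -3.7]
grip_width: 0.0469
gripper_force: 73.7
```

```bash
python3 - <<'E'
from h import *
import pickle
s=env.observe(); im=env.get_image('wrist'); pickle.dump((s,im),open('w4.pkl','wb'))
cv2.imwrite('pics/w4.png',im[:,:,::-1])
print(s['time_s'],s['position'],s['grip_width'],np.degrees(np.arctan2(s['tool_rot'][1,:2],s['tool_rot'][0,:2])))
E
```

```text
9.1 [ 0.49702775 -0.07412064  0.15605899] 0.04691417434837673 [105.29774342  15.29780817]
```

View pics/w4.png

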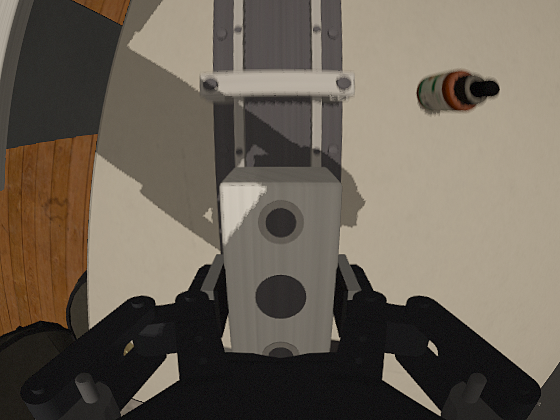

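The view shows the block held straight. Bar bolts are at (209,83) and (344,82), and the rail tops run near columns 238 and 317. I'll take profiles of the rails.

```bash
python3 - <<'E'
from h import *
import pickle
np.set_printoptions(precision=4,suppress=True)
s,im=pickle.load(open('w4.pkl','rb'))
g=cv2.cvtColor(im,cv2.COLOR_RGB2GRAY)
R=s['tool_rot']
for r in (10,50,55,115,125,140,160):
    row=g[r-2:r+3].mean(0); 
    print(r,'L',row[226:254].astype(int),'R',row[304:332].astype(int))
p=wplane([(209,83),(344,82)],.073,s); q=(p-s['position'])@R; print(p.mean(0),q,np.degrees(np.arctan2(q[1,0]-q[0,0],q[1,1]-q[0,1])))
E
```

```text
10 L [ 78  79  77  79  80  77  72 110 160 157 154 153 155 156 157 161 142  74
  53  67  81  80  80  78  78  78  79  81] R [ 80  81  82  80  80  64  51 113 166 157 155 155 156 156 156 159 133  77
  80  84  81  80  80  82  79  80  80  83]
50 L [ 81  79  78  80  80  80  71 118 159 156 154 153 155 156 157 160 137  73
  54  71  83  80  80  81  79  79  81  82] R [ 81  82  83  82  82  80  53  65 144 165 156 153 154 155 155 156 162 126
  74  82  83  83  82  83  83  81  81  81]
55 L [ 80  80  78  80  80  78  71 134 163 155 153 153 155 156 157 162 144  71
  58  82  83  80  80  80  79  78  81  82] R [ 80  82  83  82  82  82  66  47 148 165 155 153 153 155 155 156 163 111
  77  84  84  83  81  84  84  82  81  80]
115 L [45 44 44 43 44 45 42 57 87 94 90 88 89 90 90 91 91 72 64 45 44 45 44 44
 42 46 49 52] R [ 80  81  81  82  81  82  72  68 128 164 157 154 152 154 154 154 159 123
  80  81  82  82  83  83  83  81  80  80]
125 L [45 45 43 43 44 44 45 41 86 93 91 89 89 91 90 91 93 84 60 51 43 44 44 44
 43 43 44 44] R [ 80  81  81  81  80  84  65  54 129 167 158 154 153 155 155 155 154 123
  67  81  82  82  83  84  83  81  79  80]
140 L [44 44 44 44 44 43 44 42 65 97 93 90 90 90 91 91 91 83 66 54 41 45 45 44
 43 44 43 45] R [ 80  82  81  81  81  81  65  52 147 162 158 156 154 156 155 155 162 116
  73  79  81  81  82  84  82  80  80  80]
160 L [ 45  45  45  43  42  44  43  42  53  83  95  93  91  89  98 123 140 142
  87  55  72  81  81  82  78  79  80  74] R [43 44 45 43 42 43 54 73 90 94 93 91 92 91 91 92 94 55 40 45 45 45 45 46
 44 43 46 45]
[0.4704 0.0195 0.073 ] [[ 0.0972 -0.0443  0.0829]
 [ 0.0976  0.0422  0.083 ]] 0.2757466646931984
```

```bash
python3 - <<'E'
from h import *
import pickle
np.set_printoptions(precision=4,suppress=True)
s,im=pickle.load(open('w4.pkl','rb'))
R=s['tool_rot']
M=[]
for r,a,b in((10,237.8,315.7),(50,237.7,316.5),(115,238.4,316.6),(140,239,316.5)):
    q=(wplane([(a,r),(b,r)],.022,s)-s['position'])@R; m=q.mean(0);M.append(m);print(q[:,:2].ravel(),m)
M=np.array(M);k=np.polyfit(M[:,0],M[:,1],1);print('slope deg',np.degrees(k[0]),'lat at 0',k[1])
# held block: top corners, holes at block top (z=tcp+.005)
q=(wplane([(281,222),(281,297)],s['position'][2]+.005,s)-s['position'])@R;print(q)
E
```

```text
[ 0.1642 -0.0326  0.164   0.0297] [ 0.1641 -0.0014  0.1339]
[ 0.1294 -0.0323  0.1292  0.03  ] [ 0.1293 -0.0011  0.1339]
[ 0.0762 -0.0318  0.0761  0.0302] [ 0.0761 -0.0008  0.134 ]
[ 0.056  -0.0316  0.0559  0.0304] [ 0.056  -0.0006  0.134 ]
slope deg -0.41890343451723083 lat at 0 -0.00022780478557934286
[[ 0.0327  0.0017 -0.005 ]
 [-0.0016  0.0017 -0.005 ]]
```

>>> jog_arm(hand=[0.03,0.03,0.03,0.03,0.03], travel=[[-0.0047,0.009,-0.03],[0,0,-0.04],[0,0,-0.02],[0,0,-0.008],[0,0,-0.005]], yaw=[0.007,0,0,0,0])

```text
time_s: 9.78
position: [0.4928, -0.0629, 0.0527]
tool_rot: [[-0.273, 0.962, 0.001], [0.962, 0.273, -0.001], [-0.001, 0.001, -1.0]]
ft_force: [0.9, 0.4, -3.6]
grip_width: 0.0466
gripper_force: 73.5
```

>>> jog_arm(hand=[0.03,0.03,0.03,0.03,0.03], travel=[[0,0,-0.003],[0,0,-0.002],[0,0,-0.001],[0,0,0],[0,0,0]], yaw=[0,0,0,0,0])

```text
time_s: 10.4
position: [0.4927, -0.0629, 0.0473]
tool_rot: [[-0.273, 0.962, 0.001], [0.962, 0.273, -0.001], [-0.001, 0.001, -1.0]]
ft_force: [-2.4, 0.4, 8.1]
grip_width: 0.0463
gripper_force: 75.1
```

>>> jog_arm(hand=[0.065,0.065,0.065,0.065,0.065], travel=[[0,0,0],[0,0,0],[0,0,0.01],[0,0,0.03],[0,0,0.04]], yaw=[0,0,0,0,0])

```text
time_s: 11.02
position: [0.4921, -0.0628, 0.1272]
tool_rot: [[-0.272, 0.962, -0.001], [0.962, 0.272, 0.0], [0.001, -0.001, -1.0]]
ft_force: [0.8, -0.7, -0.4]
grip_width: 0.0649
gripper_force: 0.0
```

>>> jog_arm(hand=[0.0,0.0,0.0,0.0,0.0], travel=[[0.0115,-0.041,0],[0.0115,-0.041,0],[0,0,0],[0,0,-0.04],[0,0,-0.044]], yaw=[0,0,0,0,0])

```text
time_s: 11.65
position: [0.5155, -0.1442, 0.0421]
tool_rot: [[-0.273, 0.962, 0.002], [0.962, 0.273, -0.001], [-0.001, 0.001, -1.0]]
ft_force: [0.6, 0.3, -1.0]
grip_width: -0.0
gripper_force: 0.0
```

```bash
python3 - <<'E'
from h import *
s=env.observe();print(s['position'],s['ft_force'],s['grip_width'])
w=env.get_image('wrist')[:,:,::-1]; im=env.get_image('side')[:,:,::-1]
a=cv2.resize(im[150:330,200:340],None,fx=2.33,fy=2.33,interpolation=cv2.INTER_CUBIC)[:420,:326]
o=np.zeros((420,790,3),np.uint8);o[:,:460]=w[:,50:510];o[:a.shape[0],464:464+a.shape[1]]=a
cv2.imwrite('pics/c5.png',o)
E
```

```text
[ 0.51552472 -0.14421327  0.04210539] [ 0.55008615  0.32843243 -0.9723662 ] -5.289709159777924e-06
```

View pics/c5.png

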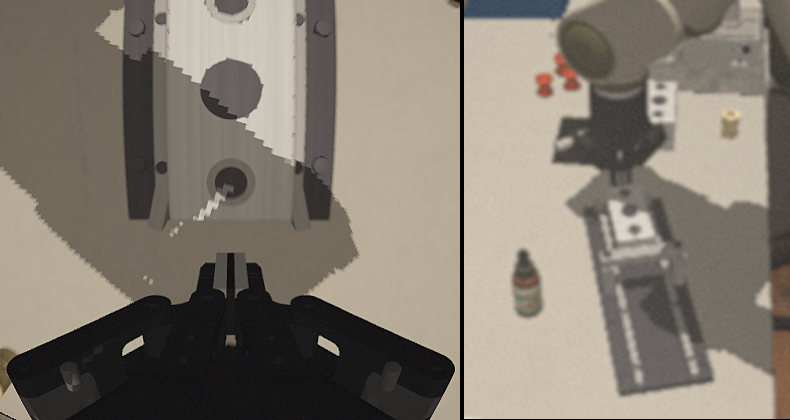

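The block sits in the lane, with holes at about (231,90) and (231,180) in the crop, and the closed fingers are behind its rear face. Pushing now.

>>> jog_arm(hand=[0.0,0.0,0.0,0.0,0.0], travel=[[-0.0041,0.0144,0],[-0.0041,0.0144,0],[-0.0041,0.0144,0],[-0.0041,0.0144,0],[-0.0041,0.0144,0]], yaw=[0,0,0,0,0])

```text
time_s: 12.38
position: [0.496, -0.0727, 0.0439]
tool_rot: [[-0.273, 0.962, 0.005], [0.962, 0.273, -0.003], [-0.004, 0.004, -1.0]]
ft_force: [1.9, -6.0, 4.5]
grip_width: 0.0001
gripper_force: 3.0
```

>>> jog_arm(hand=[0.0,0.0,0.0,0.0,0.0], travel=[[-0.0041,0.0144,0],[-0.0041,0.0144,0],[-0.0041,0.0144,0],[-0.0041,0.0144,0],[0,0,0]], yaw=[0,0,0,0,0])

```text
time_s: 13.0
position: [0.4781, -0.0139, 0.043]
tool_rot: [[-0.274, 0.962, 0.001], [0.962, 0.274, 0.0], [-0.0, 0.001, -1.0]]
ft_force: [-0.2, 1.0, -0.1]
grip_width: 0.0003
gripper_force: 0.0
```

```bash
python3 - <<'E'
from h import *
import pickle
s=env.observe();print(s['position'],s['ft_force'])
w=env.get_image('wrist'); im=env.get_image('side');pickle.dump((s,w,im),open('w6.pkl','wb'));w=w[:,:,::-1];im=im[:,:,::-1]
a=cv2.resize(im[220:330,230:330],None,fx=3.26,fy=3.26,interpolation=cv2.INTER_CUBIC)
o=np.zeros((420,790,3),np.uint8);o[:,:460]=w[:,50:510];o[:a.shape[0],464:464+a.shape[1]]=a
cv2.imwrite('pics/c6.png',o)
E
```

```text
[ 0.47812082 -0.01393885  0.04297776] [-0.20366376  0.96519775 -0.13214575]
```

View pics/c6.png

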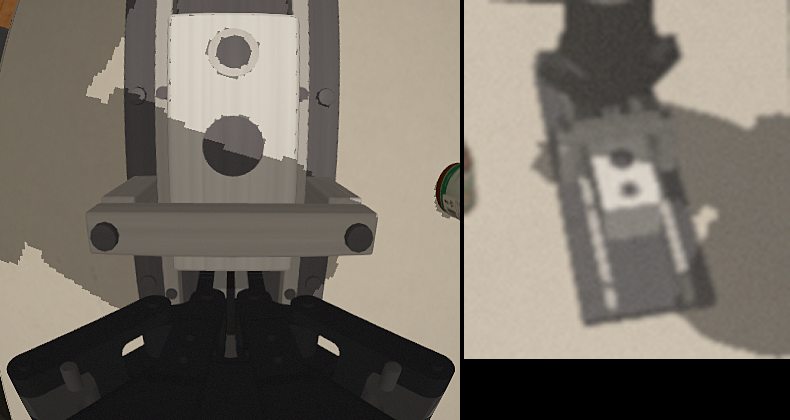

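The block is under the bar, with its centre hole at about (283,145) and its front past the bar. I'll back off, go over the bar, and grip the front half from the exit side.

>>> jog_arm(hand=[0.0,0.0,0.0,0.0,0.0], travel=[[0.0054,-0.019,0],[0,0,0.02],[0,0,0.04],[0,0,0.04],[-0.008,0.029,0]], yaw=[0,0,0,0,0])

```text
time_s: 13.72
position: [0.478, -0.0076, 0.1448]
tool_rot: [[-0.269, 0.963, 0.006], [0.963, 0.269, -0.002], [-0.003, 0.005, -1.0]]
ft_force: [0.4, 0.8, -1.0]
grip_width: 0.0005
gripper_force: 0.0
```

>>> jog_arm(hand=[0.068,0.068,0.068,0.068,0.068], travel=[[-0.012,0.042,0],[-0.0115,0.0405,0],[0,0,0],[0,0,0],[0,0,-0.02]], yaw=[0,0,0,0,0])

```text
time_s: 14.35
position: [0.4539, 0.0758, 0.1228]
tool_rot: [[-0.271, 0.963, 0.003], [0.963, 0.271, -0.0], [-0.001, 0.003, -1.0]]
ft_force: [-0.4, 0.4, 0.3]
grip_width: 0.0679
gripper_force: 0.0
```

>>> jog_arm(hand=[0.068,0.068,0.068,0.068,0.068], travel=[[0,0,-0.03],[0,0,-0.03],[0,0,-0.015],[0,0,0],[0,0,0]], yaw=[0,0,0,0,0])

```text
time_s: 14.98
position: [0.4531, 0.0765, 0.0477]
tool_rot: [[-0.272, 0.962, 0.001], [0.962, 0.272, -0.0], [-0.0, 0.001, -1.0]]
ft_force: [-0.9, 0.4, -0.0]
grip_width: 0.0682
gripper_force: 0.0
```

>>> jog_arm(hand=[0.03,0.03,0.03,0.03,0.03], travel=[[0,0,0],[0,0,0],[0,0,0],[0,0,0],[0,0,0]], yaw=[0,0,0,0,0], grip_force=30)

```text
time_s: 15.6
position: [0.4529, 0.077, 0.048]
tool_rot: [[-0.273, 0.962, 0.002], [0.962, 0.273, -0.001], [-0.001, 0.002, -1.0]]
ft_force: [-0.3, -1.5, 6.9]
grip_width: 0.0473
gripper_force: 31.4
```

>>> jog_arm(hand=[0.03,0.03,0.03,0.03,0.03], travel=[[-0.0036,0.0125,0],[-0.0036,0.0125,0],[-0.0036,0.0125,0],[-0.0036,0.0125,0],[-0.0036,0.0125,0]], yaw=[0,0,0,0,0])

```text
time_s: 16.23
position: [0.4354, 0.1396, 0.048]
tool_rot: [[-0.273, 0.962, 0.003], [0.962, 0.273, -0.001], [-0.002, 0.003, -1.0]]
ft_force: [2.1, -5.6, 4.2]
grip_width: 0.0472
gripper_force: 32.6
```

>>> jog_arm(hand=[0.03,0.068,0.068,0.068,0.068], travel=[[0,0,0],[0,0,0],[0,0,0],[0,0,0.01],[0,0,0.03]], yaw=[0,0,0,0,0])

```text
time_s: 16.85
position: [0.4338, 0.1395, 0.0873]
tool_rot: [[-0.272, 0.962, -0.003], [0.962, 0.272, -0.0], [0.001, -0.003, -1.0]]
ft_force: [0.1, 0.1, -0.6]
grip_width: 0.068
gripper_force: 0.0
```

>>> jog_arm(hand=[0.068,0.068,0.068,0.068,0.068], travel=[[0,0,0.05],[0,0,0.05],[-0.02,0.05,0],[-0.02,0.06,0],[0,0,0]], yaw=[0,0,0,0,0])

```text
time_s: 17.48
position: [0.3929, 0.2518, 0.1878]
tool_rot: [[-0.278, 0.961, 0.0], [0.961, 0.278, 0.001], [0.0, 0.0, -1.0]]
ft_force: [-0.4, -1.1, 0.0]
grip_width: 0.0681
gripper_force: 0.0
```

```bash
python3 - <<'E'
from h import *
s=env.observe();print(s['time_s'],s['position'],s['ft_force'])
im=env.get_image('side')[:,:,::-1];cv2.imwrite('pics/side7.png',im)
cv2.imwrite('pics/c7.png',cv2.resize(im[185:325,210:350],None,fx=4,fy=4,interpolation=cv2.INTER_CUBIC))
E
```

```text
17.475 [0.39288298 0.25178636 0.18784185] [-0.35820538 -1.14346902  0.03824565]
```

View pics/c7.png

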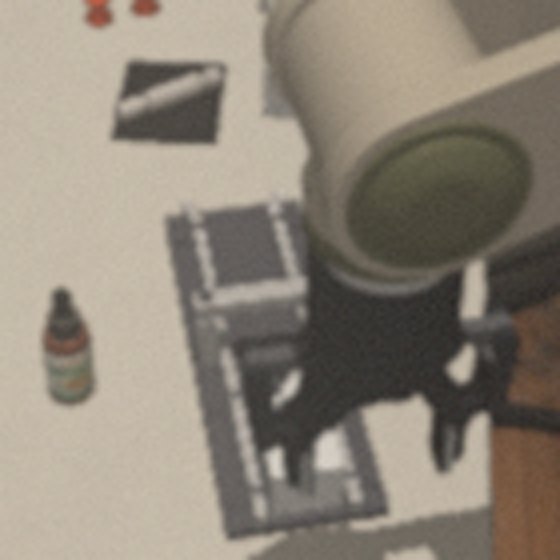

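The plug lies on the mat, and the block is in the exit lane, partly hidden by the hand. I'll move the hand aside and check the block position by numbers.

>>> jog_arm(hand=[0.068,0.068,0.068,0.068,0.068], travel=[[-0.03,0.04,0.03],[-0.03,0.05,0.03],[-0.03,0.05,0.02],[-0.03,0.02,0],[0,0,0]], yaw=[0,0,0,0,0])

```text
time_s: 18.15
position: [0.2754, 0.4067, 0.2661]
tool_rot: [[-0.274, 0.962, 0.0], [0.962, 0.274, -0.0], [-0.0, 0.0, -1.0]]
ft_force: [0.6, -0.3, 0.3]
grip_width: 0.0678
gripper_force: 0.0
```

```bash
python3 - <<'E'
from h import *
np.set_printoptions(precision=4,suppress=True)
s=env.observe();print(s['time_s'],s['position'])
im=env.get_image('side')
g=im[...,:3].astype(int)
m=((g.min(2)>175)).astype(np.uint8); m[:,:]*=1
x0,y0=255,265; sub=m[y0:320,x0:315]
for k in range(0,55,2): print(y0+k,''.join('%4d'%v for v in g[y0+k,x0:312:3,1]))
w=np.radians(105.7);X=np.array([np.cos(w),np.sin(w)]);Y=np.array([-X[1],X[0]])
c=env.calibration('side');R=np.array(c['rotation'])
def proj(p): q=R.T@(np.array(p)-c['position']);return [c['fx']*q[0]/q[2]+c['cx'],c['fy']*q[1]/q[2]+c['cy']]
O=np.array([.4695,.0235])
for xc in(.07,.09,.11):
  print(xc,np.array([proj([*(O+X*(xc+a)+Y*b),z]) for a,b,z in((-.05,.024,.052),(-.05,-.024,.052),(.05,-.024,.052),(.05,.024,.052),(.05,.024,.01),(.05,-.024,.01))]).round(1).tolist())
E
```

```text
18.15 [0.2754 0.4067 0.2661]
265  151 102 128 151 104  99  99 102 100  98 117  98 116 154 188 186 188 186 188
267  175 102 118 130 103  99  98 102 100  95  94 103 114 156 184 190 187 189 185
269  181  99 115 109 100  87  88  86  81  77  96 146 115 135 189 191 189 186 190
271  183 101 118 107 102  76  78  74  74  79  94 166 117 118 188 186 186 185 188
273  189 103 113 118 143  78 104 118 142 179 182 181 109 103 184 189 186 185 185
275  191 116 112 113 165 111 192 202 168 173 207 190 114 100 173 186 189 187 191
277  190 145 102 104 166 119 203 202 109 128 204 206 139  99 156 186 187 188 186
279  187 150 101 101 166 111 198 204 147 166 205 202 122  98 128 187 186 185 185
281  187 166  98  99 152 111 198 202 203 206 206 202 141  98 116 183 190 186 185
283  186 178 102 104 118 110 177 203 207 191 197 204 184 101 100 186 189 186 187
285  187 183 105 101 125 141 168 204 178 104 126 200 187 113  99 173 186 186 186
287  190 191 107  96 113 165 133 206 144  97  95 200 199 138 101 159 186 189 184
289  186 189 110  99 108 169 117 205 177 109 121 204 202 151 103 128 190 188 184
291  187 185 121 1
[... 802 characters left out ...]
85 190 156  95  99 146 145 130 132 130 126 125 115 108 108 102 118 190
313  187 187 193 178 104 102 129 147 122 114 113 101 102  98  88  87  95 120 187
315  189 189 188 183 103 102 104 112  99  97  86  86  99 116 138 162 171 181 189
317  189 191 188 188 103  95  92  91 106 110 151 164 178 184 187 187 186 190 188
319  188 188 187 190 120 126 159 169 187 189 189 189 185 186 190 188 189 189 187
0.07 [[286.0, 266.2], [268.9, 268.6], [275.6, 297.4], [294.0, 294.6], [293.6, 304.9], [275.6, 307.7]]
0.09 [[287.5, 271.5], [270.2, 274.0], [277.1, 303.8], [295.8, 300.9], [295.3, 311.1], [277.1, 314.0]]
0.11 [[289.1, 277.0], [271.5, 279.6], [278.6, 310.3], [297.6, 307.3], [297.0, 317.5], [278.6, 320.5]]
```

```bash
python3 -c "
from rig import env
print(env.close_job())"
```

```text
the job is handed in; nothing more can be done
None
```

The job is handed in at 18 s of the 72 s: the plug gauge lies on the black mat, and the lower block went under the bar and lies flat between the exit rails about 90 mm past it (side-camera estimate), with no verdict returned.

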